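# Nest the colour-mixing pans on the blue trivet

### The job

Clear away the four small steel mixing pans: stand the largest in the middle of the blue trivet, then nest the others into it one after another in order of size, the smallest last. Turn the handles so that they clear one another and every pan sits level, fully down on the floor of the next larger one, and leave the paint dishes, the small black paint bowl, the jar and the water dropper where they are.

Things in the scene. Friction and masses are not known exactly. Their poses are not given: they have to be found in the camera images.
- pan_1: Largest of four open steel pans with a black handle: rim 104 mm across, foot 90, 160 g. Origin: centre of the underside; z up, x along the handle. Grip: level bar from x = 67 to 117 mm, its middle 49 mm above the underside. All pans: 40 mm high, wall 2.5 mm, floor 4 mm thick, even taper; grip 12 mm wide, 10 mm tall; a thin strap slopes down from it to the rim.
- pan_2: Second largest of four open steel pans with a black handle: rim 84 mm across, foot 70, 120 g. Origin: centre of the underside; z up, x along the handle. Grip: level bar from x = 57 to 107 mm, its middle 49 mm above the underside. Seated in the next larger pan, any pan's underside is 4 mm above that pan's, with 7.5 mm of play all round.
- pan_3: Third of four open steel pans with a black handle: rim 64 mm across, foot 50, 90 g. Origin: centre of the underside; z up, x along the handle. Grip: level bar from x = 47 to 97 mm, its middle 49 mm above the underside. A handle that lies over the handle of the pan one or two sizes larger keeps its pan from going down flat.
- pan_4: Smallest of four open steel pans with a black handle: rim 44 mm across, foot 30, 60 g. Origin: centre of the underside; z up, x along the handle. Grip: level bar from x = 37 to 87 mm, its middle 49 mm above the underside. All pans stand upright on the table at the start.
- trivet: Round blue-glazed stoneware trivet, a flat disc 132 mm across, 10 mm thick, fixed to the table; the place for the nest of pans. Origin: centre of its underside, z up. Its top is 10 mm above the origin.
- dish_green: Bystander, leave alone: low green paint dish with a brush lying across it, 106x119 mm, 54 mm high with the brush, loose. Origin: centre of its underside.
- dish_orange: Bystander, leave alone: low orange paint dish with a brush lying across it, 104x119 mm, 54 mm high with the brush, loose. Origin: centre of its underside.
- jar_teal: Bystander, leave alone: small teal jar with a red lid, 59 mm across, 62 mm high, loose. Origin: centre of its underside.
- water_dropper: Bystander, leave alone: round bright-green water dropper, 71 mm across, 71 mm high, loose. Origin: centre of its underside.
- paint_cup: Bystander, leave alone: small bowl of black paint, 58 mm across, 25 mm high, standing by itself, loose. Origin: centre of its underside.

How it is judged:
On the way, in this order (a step that is already met when the one before it is completed fails the run):
1. the largest pan stands on the blue trivet (horizontal distance between pan_1 and trivet below 0.015 m and z of pan_1 in the frame of trivet between 0.007 and 0.0125 m and angle between pan_1's own z axis and vertical below 0.03 rad), for 0.2 s.
2. the second pan is seated in the largest (horizontal distance between pan_2 and pan_1 below 0.011 m and z of pan_2 in the frame of pan_1 between 0.002 and 0.0058 m and angle between pan_2's own z axis and vertical below 0.03 rad), for 0.2 s.
3. the third pan is seated in the second (horizontal distance between pan_3 and pan_2 below 0.011 m and z of pan_3 in the frame of pan_2 between 0.002 and 0.0058 m and angle between pan_3's own z axis and vertical below 0.03 rad), for 0.2 s.
At the end, for the whole second after the job is handed in: The largest pan is centred on the blue trivet within 15 mm; each smaller pan rests on the floor of the next larger (its foot 2 to 5.8 mm above that foot, centres within 11 mm); every pan level within 0.03 rad, released and at rest (all of step 1 and all of step 2 and all of step 3 and horizontal distance between pan_4 and pan_3 below 0.011 m and z of pan_4 in the frame of pan_3 between 0.002 and 0.0058 m and angle between pan_4's own z axis and vertical below 0.03 rad and linear speed of each of pan_1, pan_2, pan_3, pan_4 below 0.02 m/s and angular speed of each of pan_1, pan_2, pan_3, pan_4 below 0.2 rad/s); the robot touches nothing.
It fails at once if a bystander (dish green) is shifted by more than 30 mm (distance of dish_green from where it was at the start of the episode above 0.03 m).
It fails at once if a bystander (dish orange) is shifted by more than 30 mm (distance of dish_orange from where it was at the start of the episode above 0.03 m).
It fails at once if a bystander (jar teal) is shifted by more than 30 mm (distance of jar_teal from where it was at the start of the episode above 0.03 m).
It fails at once if a bystander (water dropper) is shifted by more than 30 mm (distance of water_dropper from where it was at the start of the episode above 0.03 m).
It fails at once if a bystander (paint cup) is shifted by more than 30 mm (distance of paint_cup from where it was at the start of the episode above 0.03 m).
It also fails if it takes over 112 s, if anything falls off the work surface, if the arm or the gripper's body presses on something with over 40 N, if the wrist force passes 120 N, or if a joint passes its speed limit or range.

### The arm

A 6-joint arm with a two-finger parallel gripper is mounted at the origin on a cart in front of the work surface, level with it; the furniture and walls round the work are solid. World frame = base frame: x ahead of the robot, y to its left, z up, the work surface at z = 0. Lengths are in m, angles in rad, forces in N, time in s.
With the tool pointing down it reaches from about 0.3 to 0.875 m from the base axis. Payload 6.4 kg.
Tool frame: the origin (TCP) lies at the very end of the fingers, on their centre line; the grasp point (between the pads) lies 19 mm behind it; z points along the fingers, y is the line along which they close (so a half turn about z gives the same grasp; the last joint's range is limited). The gripper opens to 85 mm and grips with 20 to 120 N. Pads are 22 mm wide; open, the fingers measure 114 mm over their backs; the gripper's body (76 mm by 85 mm) begins 54 mm behind the grasp point. The pads swing forward as they close: fully open they stand 13 mm farther back than shut.
Start: joints at [0.933, 0.181, 1.607, -0, 1.354, -0.206], TCP at [0.241, 0.522, 0.231] pointing down, gripper open.
Joint ranges: [-2.99, 2.99], [-0.89, 2.07], [0.3, 2.58], [-1.14, 4.28], [0, 2.63], [-3.12, 3.12]. Speed limits (rad/s): [2.57, 2.57, 3.01, 3.14, 3.14, 3.14].

### API

Orientations are given as a unit quaternion [w, x, y, z].
In Python, from bench import * gives the robot as it stands. The module is installed in compiled form; this text tells all that it offers.
- The arm moves only by the tool arm_command, never from a script. Its arguments are lists of equal length, an entry for each row: "dp": the shift along the tool's x, y, z in units of 0.25 m (1.0 is 0.25 m), a list of three; "turn": the turn, a rotation vector about the tool's x, y, z in units of 30 degrees (1.0 is 30 degrees), a list of three; "jaw": the opening, from 0 (shut) to 1 (fully open). A call has 1 to 5 rows; each row is the pose to reach, as a shift and turn from the pose commanded when the call began, along the tool's axes at that moment; what a row does not reach only later rows make up. A row lasts 1/8 s, in which the tool goes at most 62.5 mm and 10.7 degrees, less where a joint would pass 70% of its speed; a pose out of reach is approached as far as the arm can. A call with a number of a shift or a turn outside -1 to 1 is refused whole. A call with a gripper value outside its range is refused whole. The fingers move at their own pace and stop on an object; the grip force is fixed at half the most. Time passes only in rows, so rows that repeat a pose let the fingers close. It gives the time, the measured TCP pose, the force, the opening and the grip force at its end, in the units of the state.
- get_obs(): the state, without advancing time (a new reading comes with each control period).
- camera(name): name is "side" or "top" or "wrist"; returns the picture (384x512x3 uint8, blue, green, red); there is no depth.
- get_calibration(name): a dict with "camera_matrix" (3x3 intrinsics, pixels), "R" (3x3) and "t" (3): a world point X has camera coordinates R X + t; the wrist camera has in their place "mount" (4x4, takes a point from camera to tool coordinates, whose origin is the TCP and whose axes are the flange's). Camera axes: x right, y down, z forward; pixel columns grow to the right and rows downward; lengths in m; the calibration is good to about 2 mm. A picture is of the moment at which its call begins: read the wrist's pose just before it. get_calibration takes no time and is no camera call.
- hand_in(): hands the job in; it is judged then, once.
The state is a dict: "time_s": time; "q": joint angles; "dq": joint speeds; "joint_efforts": joint torques, N m; "eef_pos": TCP position; "eef_rot": TCP orientation; "wrist_force": force on the tool from outside, world axes, zero at the start; "torque": the same for the moment, N m; "opening": opening from 0.0 (shut) to 1.0 (fully open); "grasp_force": force on a finger pad.
Only numpy, scipy, OpenCV 4.12 (cv2) and the standard library are available. Lean on these libraries where they do the work, as an engineer would, in place of code of your own. Each camera call takes 0.05 s, during which the arm holds its last target. There are 200 camera calls.

## Working session

There is one attempt and no reset: what is moved stays moved. The work goes in short steps, Python scripts to look and compute and a tool call to move; the robot and the scene stay as the last step left them, time stands still between calls to the robot, and variables do not carry over. Pictures are saved under pics/ and viewed, at most 16 in all, crops included, and the job is handed in when it is done.

Besides the shell and the picture viewer there is one more tool, called after "Request:" by a JSON object that holds its "api" and its "payload", one argument or row to a line. arm_command: Moves the arm, as the interface text tells. Its arguments: {"type":"object","properties":{"dp":{"type":"array"},"turn":{"type":"array"},"jaw":{"type":"array"}},"required":["dp","turn","jaw"]}

```bash
mkdir -p pics; python3 - <<'E'
from bench import *
import cv2,numpy as np
o=get_obs();print({k:np.round(v,3) for k,v in o.items()})
for n in("top","side","wrist"):
    c=get_calibration(n);print(n,{k:np.round(v,4).tolist() for k,v in c.items()})
    cv2.imwrite(f"pics/{n}0.png",camera(n))
E
```

```text
{'time_s': np.float64(0.0), 'q': array([ 0.933,  0.182,  1.608, -0.   ,  1.354, -0.206]), 'dq': array([ 0.001, -0.001, -0.001, -0.   ,  0.002,  0.001]), 'joint_efforts': array([-1.0000e-03, -4.4487e+01, -3.5134e+01, -0.0000e+00,  9.0000e-03,
        0.0000e+00]), 'eef_pos': array([0.24 , 0.522, 0.23 ]), 'eef_rot': array([-0.   ,  0.214,  0.977, -0.001]), 'wrist_force': array([-0.455, -0.384,  0.119]), 'torque': array([ 0.039,  0.021, -0.021]), 'grasp_force': np.float64(0.0), 'opening': np.float64(0.998)}
top {'camera_matrix': [[476.3877, 0.0, 258.4687], [0.0, 476.3877, 189.0585], [0.0, 0.0, 1.0]], 'R': [[-0.0554, -0.9985, -0.0038], [-0.9774, 0.055, -0.204], [0.2039, -0.0076, -0.979]], 't': [0.0432, 0.5661, 1.4984]}
side {'camera_matrix': [[347.937, 0.0, 250.5552], [0.0, 347.937, 195.9553], [0.0, 0.0, 1.0]], 'R': [[-0.9912, -0.1325, -0.0006], [-0.0732, 0.5516, -0.8309], [0.1104, -0.8235, -0.5565]], 't': [0.5789, 0.0658, 0.957]}
wrist {'camera_matrix': [[293.7159, 0.0, 257.6912], [0.0, 293.7159, 192.0177], [0.0, 0.0, 1.0]], 'mount': [[0.0001, -0.9598, -0.2807, 0.0707], [1.0, 0.0001, 0.0001, -0.0007], [-0.0001, -0.2807, 0.9598, -0.1418], [0.0, 0.0, 0.0, 1.0]]}
```

View pics/top0.png

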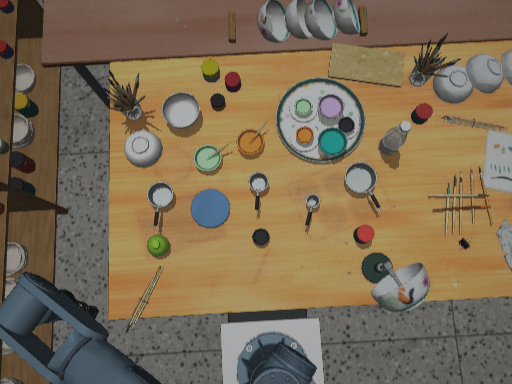

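View pics/side0.png

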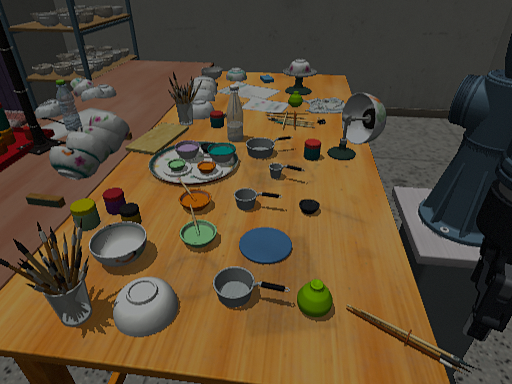

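The top view shows pan_1 at about (361,180), the pan near (161,196), and the smaller pans at (259,184) and (312,202). All the handles point toward the robot. The trivet is at (210,208), the paint cup at (261,237), the dropper at (158,245), the green dish at (208,158) and the jar at (363,234).

```bash
cat > h.py <<'E'
from bench import *
import cv2,numpy as np
from scipy.spatial.transform import Rotation as Ro
def pose():
    o=get_obs();q=o["eef_rot"];return np.array(o["eef_pos"]),Ro.from_quat([q[1],q[2],q[3],q[0]])
def cam(name):
    "K, camera-to-world rotation, camera centre"
    c=get_calibration(name);K=np.array(c["camera_matrix"])
    if name=="wrist":
        p,r=pose();M=np.array(c["mount"]);return K,r.as_matrix()@M[:3,:3],p+r.apply(M[:3,3])
    R=np.array(c["R"]);return K,R.T,-R.T@np.array(c["t"])
def ray(px,z,C):
    K,R,c=C;px=np.atleast_2d(np.asarray(px,float))
    d=np.c_[px,np.ones(len(px))]@np.linalg.inv(K).T@R.T
    return (c+d*((z-c[2])/d[:,2])[:,None])[:,:2]
def proj(X,C):
    K,R,c=C;v=(np.atleast_2d(X)-c)@R@K.T;return v[:,:2]/v[:,2:]
def comps(m,amin=15):
    n,l,s,ce=cv2.connectedComponentsWithStats(m.astype(np.uint8))
    return [(l==i,s[i],ce[i]) for i in range(1,n) if s[i][4]>=amin]
E
python3 - <<'E'
from h import *
im=cv2.imread("pics/top0.png");C=cam("top");print(C[2].round(3))
hsv=cv2.cvtColor(im,cv2.COLOR_BGR2HSV);H,S,V=cv2.split(hsv)
roi=np.zeros(H.shape,bool);roi[150:262,130:400]=1
for nm,m,z in(("trivet",(H>98)&(H<120)&(S>90)&roi,.01),("grey",(S<60)&(V>60)&roi,.04),("dark",(V<55)&roi,.049),("green",(H>32)&(H<50)&(S>150)&roi,.035)):
    for c,s,ce in comps(m,20):
        ys,xs=np.nonzero(c);P=ray(np.c_[xs,ys],z,C);cn=max(cv2.findContours(c.astype(np.uint8),0,1)[0],key=len)
        (a,b),r=cv2.minEnclosingCircle(ray(cn.reshape(-1,2),z,C).astype(np.float32))
        w,v=np.linalg.eigh(np.cov(P.T));print(nm,ce.round(1),s[4],"mean",P.mean(0).round(3),"circ",round(a,3),round(b,3),"r",round(r,3),"ext",(4*np.sqrt(w)).round(3),"ang",np.degrees(np.arctan2(v[1,1],v[0,1])).round(0))
cv2.imwrite("pics/crop0.png",cv2.resize(im[140:262,130:396],None,fx=3,fy=3,interpolation=2))
E
```

```text
[0.25  0.023 1.583]
trivet [209.9 208.2] 1127 mean [0.522 0.177] circ 0.522 0.177 r 0.064 ext [0.127 0.128] ang 78.0
grey [144.  156.7] 432 mean [0.704 0.389] circ 0.711 0.385 r 0.055 ext [0.061 0.111] ang 92.0
grey [206.6 159.6] 407 mean [0.682 0.18 ] circ 0.689 0.177 r 0.047 ext [0.077 0.09 ] ang 70.0
grey [316.9 154.9] 355 mean [ 0.677 -0.191] circ 0.694 -0.206 r 0.101 ext [0.046 0.182] ang 83.0
grey [388.1 151.4] 54 mean [ 0.676 -0.431] circ 0.679 -0.432 r 0.025 ext [0.017 0.052] ang 88.0
grey [360.4 178.6] 724 mean [ 0.588 -0.328] circ 0.585 -0.33 r 0.061 ext [0.102 0.11 ] ang 57.0
grey [258.4 182.8] 270 mean [0.593 0.011] circ 0.591 0.012 r 0.04 ext [0.066 0.072] ang 168.0
grey [160.3 195.3] 473 mean [0.569 0.336] circ 0.567 0.342 r 0.051 ext [0.083 0.092] ang 157.0
grey [312.4 201.5] 149 mean [ 0.52  -0.163] circ 0.517 -0.162 r 0.03 ext [0.047 0.056] ang 164.0
dark [336.4 156.4] 33 mean [ 0.666 -0.254] circ 0.669 -0.25 r 0.036 ext [0.01  0.086] ang 107.0
dark [355.  165.8] 25 mean [ 0.631 -0.313] circ 0.628 -0.311 r 0.021 ext [0.011 0.045] ang 107.0
dark [258.2 175.5] 25 mean [0.615 0.01 ] circ 0.614 0.012 r 0.018 ext [0.012 0.045] ang 85.0
dark [151.8 190. ] 24 mean [0.586 0.362] circ 0.584 0.358 r 0.016 ext [0.015 0.037] ang 147.0
dark [374.9 200.8] 37 mean [ 0.509 -0.366] circ 0.509 -0.366 r 0.021 ext [0.011 0.052] ang -157.0
dark [256.9 202.5] 43 mean [0.525 0.019] circ 0.525 0.019 r 0.022 ext [0.012 0.053] ang 174.0
dark [155.9 218. ] 43 mean [0.492 0.35 ] circ 0.491 0.348 r 0.022 ext [0.012 0.052] ang 171.0
dark [308.2 218. ] 43 mean [ 0.465 -0.144] circ 0.465 -0.145 r 0.022 ext [0.012 0.051] ang 160.0
dark [260.4 236.5] 205 mean [0.413 0.014] circ 0.414 0.015 r 0.026 ext [0.051 0.053] ang 89.0
dark [356.9 237.2] 51 mean [ 0.394 -0.296] circ 0.399 -0.308 r 0.026 ext [0.022 0.059] ang -158.0
green [157.5 244.9] 342 mean [0.406 0.349] circ 0.406 0.349 r 0.035 ext [0.066 0.07 ] ang 79.0
```

View pics/crop0.png

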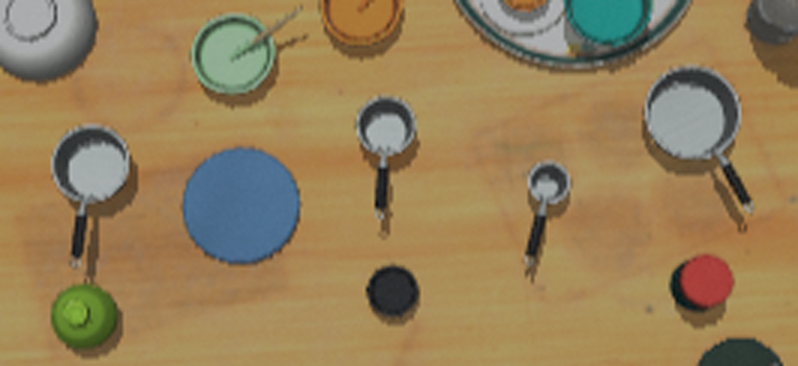

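The crop confirms which pan is which: rims of about 102, 83, 66 and 47 mm, with grips about 52 mm long. Next I'll plan the transit to pan_1.

```bash
cat >> h.py <<'E'
def rot(phi):
    c,s=np.cos(np.radians(phi)),np.sin(np.radians(phi));return Ro.from_matrix(np.array([[c,s,0],[s,-c,0],[0,0,-1.]]))
def plan(ws,start=None):
    p,r=pose() if start is None else (np.array(start[:3]),rot(start[3]))
    print("now",p.round(4),"phi",np.degrees(np.arctan2(*r.as_matrix()[1::-1,0])).round(1))
    for x,y,z,phi in ws:
        t=np.array([x,y,z]);rt=rot(phi)
        print("dp",(r.inv().apply(t-p)/.25).round(3).tolist(),"turn",((r.inv()*rt).as_rotvec(True)/30).round(3).tolist())
        p,r=t,rt
E
python3 -c "
from h import *
plan([(.33,.35,.2,127),(.43,.14,.2,99),(.48,-.08,.18,72),(.50,-.28,.16,46),(.514,-.364,.13,23)])"
```

```text
now [0.2404 0.5219 0.2306] phi 155.3
dp [-0.613, -0.474, 0.123] turn [-0.003, 0.0, 0.942]
dp [-0.912, -0.186, 0.0] turn [0.0, 0.0, 0.933]
dp [-0.9, 0.06, 0.08] turn [0.0, 0.0, 0.9]
dp [-0.736, 0.323, 0.08] turn [0.0, 0.0, 0.867]
dp [-0.203, 0.274, 0.12] turn [0.0, 0.0, 0.767]
```

Request:
{"api": "arm_command", "payload": {
  "dp": [
    [-0.613, -0.474, 0.123],
    [-0.613, -0.474, 0.123],
    [-0.613, -0.474, 0.123],
    [-0.613, -0.474, 0.123],
    [-0.613, -0.474, 0.123]
  ],
  "turn": [
    [0, 0, 0.942],
    [0, 0, 0.942],
    [0, 0, 0.942],
    [0, 0, 0.942],
    [0, 0, 0.942]
  ],
  "jaw": [0.7, 0.5, 0.5, 0.5, 0.5]
}}

```text
time_s: 0.78
eef_pos: [0.3305, 0.3503, 0.2006]
eef_rot: [-0.0, 0.447, 0.895, 0.0]
wrist_force: [0.3, -0.1, 0.3]
opening: 0.504
grasp_force: 0.0
```

Request:
{"api": "arm_command", "payload": {
  "dp": [
    [-0.912, -0.186, 0],
    [-0.912, -0.186, 0],
    [-0.912, -0.186, 0],
    [-0.912, -0.186, 0],
    [-0.912, -0.186, 0]
  ],
  "turn": [
    [0, 0, 0.933],
    [0, 0, 0.933],
    [0, 0, 0.933],
    [0, 0, 0.933],
    [0, 0, 0.933]
  ],
  "jaw": [0.5, 0.5, 0.5, 0.5, 0.5]
}}

```text
time_s: 1.4
eef_pos: [0.4318, 0.1396, 0.2011]
eef_rot: [0.0, 0.65, 0.76, 0.0]
wrist_force: [-0.7, 0.5, 0.6]
opening: 0.503
grasp_force: 0.0
```

Request:
{"api": "arm_command", "payload": {
  "dp": [
    [-0.9, 0.06, 0.08],
    [-0.9, 0.06, 0.08],
    [-0.9, 0.06, 0.08],
    [-0.9, 0.06, 0.08],
    [-0.9, 0.06, 0.08]
  ],
  "turn": [
    [0, 0, 0.9],
    [0, 0, 0.9],
    [0, 0, 0.9],
    [0, 0, 0.9],
    [0, 0, 0.9]
  ],
  "jaw": [0.5, 0.5, 0.5, 0.5, 0.5]
}}

```text
time_s: 2.02
eef_pos: [0.4813, -0.0797, 0.1804]
eef_rot: [-0.0, 0.809, 0.588, 0.0]
wrist_force: [0.2, 0.3, -0.8]
opening: 0.496
grasp_force: 0.0
```

Request:
{"api": "arm_command", "payload": {
  "dp": [
    [-0.736, 0.323, 0.08],
    [-0.736, 0.323, 0.08],
    [-0.736, 0.323, 0.08],
    [-0.736, 0.323, 0.08],
    [-0.736, 0.323, 0.08]
  ],
  "turn": [
    [0, 0, 0.867],
    [0, 0, 0.867],
    [0, 0, 0.867],
    [0, 0, 0.867],
    [0, 0, 0.867]
  ],
  "jaw": [0.5, 0.5, 0.5, 0.5, 0.5]
}}

```text
time_s: 2.65
eef_pos: [0.501, -0.2777, 0.1602]
eef_rot: [-0.001, 0.92, 0.392, 0.0]
wrist_force: [-0.6, 1.1, 0.6]
opening: 0.499
grasp_force: 0.0
```

Request:
{"api": "arm_command", "payload": {
  "dp": [
    [-0.203, 0.274, 0.12],
    [-0.203, 0.274, 0.12],
    [-0.203, 0.274, 0.12],
    [-0.203, 0.274, 0.12],
    [-0.203, 0.274, 0.12]
  ],
  "turn": [
    [0, 0, 0.767],
    [0, 0, 0.767],
    [0, 0, 0.767],
    [0, 0, 0.767],
    [0, 0, 0.767]
  ],
  "jaw": [0.5, 0.5, 0.5, 0.5, 0.5]
}}

```text
time_s: 3.28
eef_pos: [0.515, -0.3616, 0.1313]
eef_rot: [0.0, 0.98, 0.201, 0.0]
wrist_force: [0.2, -0.9, 0.1]
opening: 0.499
grasp_force: 0.0
```

Tracking is accurate. I'll check the grip in the wrist view.

```bash
python3 - <<'E'
from h import *
C=cam("wrist");p,r=pose();print(p.round(4),get_obs()["q"].round(2));im=camera("wrist");cv2.imwrite("pics/w1.png",im)
V=im.max(2)
for c,s,ce in comps(V<60,300):
    ys,xs=np.nonzero(c);P=ray(np.c_[xs,ys],.054,C);w,v=np.linalg.eigh(np.cov(P.T))
    print(s,ce.round(0),P.mean(0).round(4),"ext",np.sqrt(12*w).round(3),np.degrees(np.arctan2(v[1,1],v[0,1])).round(1))
print("expected grasp px",proj([p[0],p[1],.049],C).round(0))
E
```

```text
[ 0.515  -0.3616  0.1313] [-0.8   0.4   1.55  0.    1.2   0.36]
[ 201   14  124   84 2898] [266.  39.] [ 0.6229 -0.3227] ext [0.031 0.085] 104.2
[  0  59  42  24 650] [20. 70.] [ 0.5382 -0.1736] ext [0.012 0.025] 103.9
[ 44  66  29  44 620] [60. 89.] [ 0.5366 -0.2017] ext [0.014 0.024] -161.7
[253 180  15  56 771] [260. 207.] [ 0.5107 -0.3663] ext [0.011 0.045] -157.0
[    0   232   512   152 40640] [255. 333.] [ 0.398  -0.4107] ext [0.13  0.423] 113.0
expected grasp px [[256. 199.]]
```

View pics/w1.png

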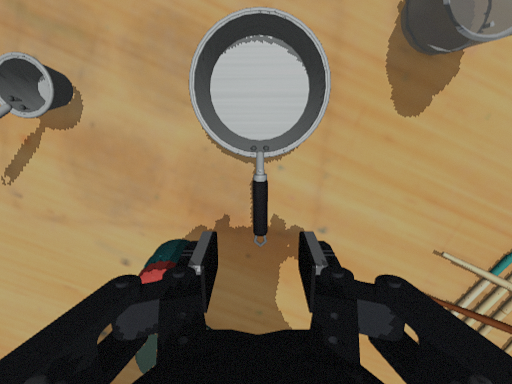

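The wrist view shows the pan rim centred at about (260,85) and the grip running from (260,180) to (260,236). It lies straight between the fingers, with the planned grasp at (256,199). I'll descend with a 3 mm lateral fix and grip.

Request:
{"api": "arm_command", "payload": {
  "dp": [
    [0, 0.01, 0.15],
    [0, 0.01, 0.28],
    [0, 0.01, 0.36],
    [0, 0.01, 0.397],
    [0, 0.01, 0.397]
  ],
  "turn": [
    [0, 0, 0],
    [0, 0, 0],
    [0, 0, 0],
    [0, 0, 0],
    [0, 0, 0]
  ],
  "jaw": [0.5, 0.5, 0.5, 0.5, 0.3]
}}

```text
time_s: 3.95
eef_pos: [0.5154, -0.3657, 0.0314]
eef_rot: [-0.0, 0.98, 0.199, -0.0]
wrist_force: [-0.7, -0.7, 0.5]
opening: 0.31
grasp_force: 0.0
```

Request:
{"api": "arm_command", "payload": {
  "dp": [
    [0, 0, 0],
    [0, 0, 0],
    [0, 0, 0],
    [0, 0, 0],
    [0, 0, 0]
  ],
  "turn": [
    [0, 0, 0],
    [0, 0, 0],
    [0, 0, 0],
    [0, 0, 0],
    [0, 0, 0]
  ],
  "jaw": [0.2, 0.12, 0, 0, 0]
}}

```text
time_s: 4.58
eef_pos: [0.5158, -0.3666, 0.0324]
eef_rot: [0.001, 0.98, 0.199, 0.0]
wrist_force: [-0.8, -1.0, 5.8]
opening: 0.129
grasp_force: 58.6
```

Request:
{"api": "arm_command", "payload": {
  "dp": [
    [0, 0, -0.04],
    [0, 0, -0.12],
    [0, 0, -0.22],
    [0, 0, -0.3],
    [0, 0, -0.3]
  ],
  "turn": [
    [0, 0, 0],
    [0, 0, 0],
    [0, 0, 0],
    [0, 0, 0],
    [0, 0, 0]
  ],
  "jaw": [0, 0, 0, 0, 0]
}}

```text
time_s: 5.2
eef_pos: [0.5165, -0.367, 0.1091]
eef_rot: [0.002, 0.98, 0.199, 0.001]
wrist_force: [0.6, -0.1, -1.1]
opening: 0.124
grasp_force: 58.3
```

```bash
python3 - <<'E'
from h import *
C=cam("wrist");p,r=pose();print(p.round(4));im=camera("wrist");cv2.imwrite("pics/w2.png",im);cv2.imwrite("pics/s2.png",camera("side"))
# rim centre via grey rim/hough on tool-height plane: rim is 9 mm below grip mid
E
```

```text
[ 0.5165 -0.367   0.1091]
```

View pics/w2.png

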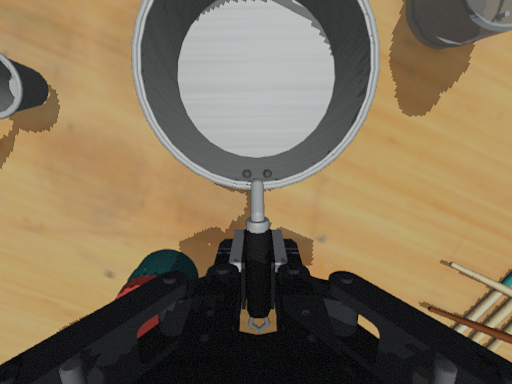

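The pan is held. Its near rim edge is at (258,189) and its widest rim spans columns 134 to 378. I'll work out the pan centre relative to the tool.

```bash
python3 - <<'E'
from h import *
C=cam("wrist");p,r=pose()
im=cv2.imread("pics/w2.png").astype(int)
hsv=cv2.cvtColor(im.astype(np.uint8),cv2.COLOR_BGR2HSV)
m=(hsv[...,1]<60)&(hsv[...,2]>35);m[200:]=0
L=max(comps(m,2000),key=lambda t:t[1][4])[0]
# outer rim edge points: per-row extremes and per-column bottoms
pts=[]
for y in range(10,150,6):
    xs=np.nonzero(L[y])[0];pts+=[(xs[0],y),(xs[-1],y)]
for x in list(range(165,245,5))+list(range(275,350,5)):
    ys=np.nonzero(L[:,x])[0];pts.append((x,ys[-1]))
pts=np.array(pts)
for z in (.112,.1145,.1167,.119):
    P=ray(pts,z,C);A=np.c_[2*P,np.ones(len(P))];s=np.linalg.lstsq(A,(P**2).sum(1),rcond=None)[0]
    R=np.sqrt(s[2]+s[:2]@s[:2]);res=np.linalg.norm(P-s[:2],axis=1)-R
    v=r.inv().apply(np.r_[s[:2]-p[:2],0]);print(z,"R",R.round(4),"tool xy",v[:2].round(4),"res",res.std().round(4))
plan([(.50,-.28,.16,46),(.48,-.08,.18,68),(.49,.09,.16,90)])
E
```

```text
0.112 R 0.0529 tool xy [ 0.0858 -0.0001] res 0.0002
0.1145 R 0.0519 tool xy [ 0.0855 -0.0001] res 0.0002
0.1167 R 0.0511 tool xy [ 0.0853 -0.0001] res 0.0001
0.119 R 0.0502 tool xy [ 0.0851 -0.    ] res 0.0001
now [ 0.5151 -0.3656  0.1062] phi 23.0
dp [0.078, -0.339, -0.215] turn [-0.0, 0.0, -0.767]
dp [0.52, -0.613, -0.08] turn [0.0, 0.0, -0.733]
dp [0.645, -0.218, 0.08] turn [0.0, 0.0, -0.733]
```

The pan is level (R ≈ 52 mm), with its centre 85.5 mm from the TCP. The place pose for the TCP is (.522, .0915) at phi 90.

```bash
python3 -c "
from h import *
plan([(.50,-.28,.16,46),(.48,-.08,.17,68),(.522,.0915,.11,90),(.522,.0915,.043,90)])"
```

```text
now [ 0.5151 -0.3656  0.1062] phi 23.0
dp [0.078, -0.339, -0.215] turn [-0.0, 0.0, -0.767]
dp [0.52, -0.613, -0.04] turn [0.0, 0.0, -0.733]
dp [0.699, -0.101, 0.24] turn [0.0, 0.0, -0.733]
dp [0.0, 0.0, 0.268] turn [0.0, 0.0, 0.0]
```

Request:
{"api": "arm_command", "payload": {
  "dp": [
    [0, -0.03, -0.05],
    [0.02, -0.1, -0.12],
    [0.05, -0.2, -0.18],
    [0.078, -0.3, -0.215],
    [0.078, -0.339, -0.215]
  ],
  "turn": [
    [0, 0, -0.1],
    [0, 0, -0.3],
    [0, 0, -0.5],
    [0, 0, -0.7],
    [0, 0, -0.767]
  ],
  "jaw": [0, 0, 0, 0, 0]
}}

```text
time_s: 5.92
eef_pos: [0.4999, -0.2788, 0.1595]
eef_rot: [-0.0, 0.92, 0.392, -0.0]
wrist_force: [0.7, -0.9, -2.1]
opening: 0.128
grasp_force: 58.4
```

Request:
{"api": "arm_command", "payload": {
  "dp": [
    [0.06, -0.08, -0.01],
    [0.19, -0.22, -0.02],
    [0.33, -0.39, -0.03],
    [0.46, -0.54, -0.04],
    [0.52, -0.613, -0.04]
  ],
  "turn": [
    [0, 0, -0.1],
    [0, 0, -0.27],
    [0, 0, -0.47],
    [0, 0, -0.66],
    [0, 0, -0.733]
  ],
  "jaw": [0, 0, 0, 0, 0]
}}

```text
time_s: 6.55
eef_pos: [0.4791, -0.0772, 0.1694]
eef_rot: [-0.001, 0.828, 0.561, -0.0]
wrist_force: [0.3, 0.6, -1.3]
opening: 0.127
grasp_force: 58.4
```

Request:
{"api": "arm_command", "payload": {
  "dp": [
    [0.1, -0.01, 0],
    [0.28, -0.04, 0.05],
    [0.48, -0.07, 0.14],
    [0.64, -0.09, 0.22],
    [0.699, -0.101, 0.24]
  ],
  "turn": [
    [0, 0, -0.1],
    [0, 0, -0.3],
    [0, 0, -0.5],
    [0, 0, -0.68],
    [0, 0, -0.733]
  ],
  "jaw": [0, 0, 0, 0, 0]
}}

```text
time_s: 7.18
eef_pos: [0.5206, 0.0935, 0.1079]
eef_rot: [-0.001, 0.706, 0.708, -0.001]
wrist_force: [0.3, -1.1, -1.1]
opening: 0.121
grasp_force: 58.5
```

```bash
python3 -c "
from h import *
import time
cv2.imwrite('pics/t3.png',camera('top'));cv2.imwrite('pics/s3.png',camera('side'))
plan([(.522,.0915,.043,90)])"
```

```text
now [0.5214 0.0925 0.1091] phi 90.1
dp [-0.004, 0.003, 0.264] turn [-0.004, -0.0, 0.003]
```

View pics/s3.png

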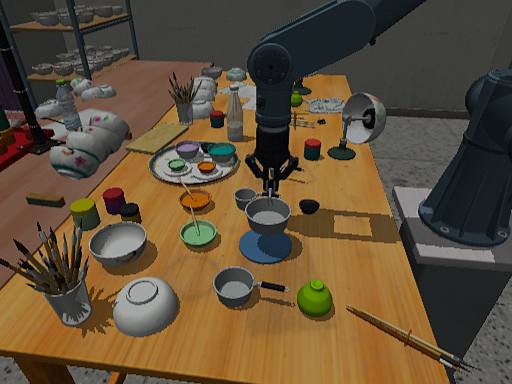

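The side view shows pan_1 level over the trivet, with the pan at (268,215) and the trivet at (265,245). I'll lower, release and rise.

Request:
{"api": "arm_command", "payload": {
  "dp": [
    [0, 0, 0.06],
    [0, 0.002, 0.14],
    [-0.002, 0.002, 0.21],
    [-0.004, 0.003, 0.25],
    [-0.004, 0.003, 0.268]
  ],
  "turn": [
    [0, 0, 0],
    [0, 0, 0],
    [0, 0, 0],
    [0, 0, 0],
    [0, 0, 0]
  ],
  "jaw": [0, 0, 0, 0, 0]
}}

```text
time_s: 7.9
eef_pos: [0.5229, 0.0897, 0.0425]
eef_rot: [-0.0, 0.707, 0.707, -0.0]
wrist_force: [-3.3, -5.0, 8.8]
opening: 0.124
grasp_force: 60.0
```

Request:
{"api": "arm_command", "payload": {
  "dp": [
    [0, 0, 0],
    [0, 0, 0],
    [0, 0, 0],
    [0, 0, 0],
    [0, 0, 0]
  ],
  "turn": [
    [0, 0, 0],
    [0, 0, 0],
    [0, 0, 0],
    [0, 0, 0],
    [0, 0, 0]
  ],
  "jaw": [0, 0.2, 0.4, 0.4, 0.4]
}}

```text
time_s: 8.52
eef_pos: [0.5232, 0.0904, 0.0432]
eef_rot: [0.0, 0.707, 0.707, 0.0]
wrist_force: [0.0, -0.7, 0.3]
opening: 0.396
grasp_force: 0.0
```

Request:
{"api": "arm_command", "payload": {
  "dp": [
    [0, 0, -0.1],
    [0, 0, -0.3],
    [0, 0, -0.5],
    [0, 0, -0.6],
    [0, 0, -0.6]
  ],
  "turn": [
    [0, 0, 0],
    [0, 0, 0],
    [0, 0, 0],
    [0, 0, 0],
    [0, 0, 0]
  ],
  "jaw": [0.4, 0.4, 0.4, 0.4, 0.4]
}}

```text
time_s: 9.15
eef_pos: [0.5246, 0.0903, 0.1955]
eef_rot: [0.002, 0.707, 0.707, 0.002]
wrist_force: [0.8, -0.1, -0.1]
opening: 0.402
grasp_force: 0.0
```

```bash
cat >> h.py <<'E'
def circ(P):
    s=np.linalg.lstsq(np.c_[2*P,np.ones(len(P))],(P**2).sum(1),rcond=None)[0];return s[:2],np.sqrt(s[2]+s[:2]@s[:2])
E
python3 - <<'E'
from h import *
for _ in range(2): im=camera("wrist")
C=cam("wrist");im=camera("wrist");cv2.imwrite("pics/w4.png",im)
hsv=cv2.cvtColor(im,cv2.COLOR_BGR2HSV)
b=(hsv[...,0]>98)&(hsv[...,0]<122)&(hsv[...,1]>90)
c=max(comps(b,100),key=lambda t:t[1][4])[0].astype(np.uint8)
hull=cv2.convexHull(max(cv2.findContours(c,0,1)[0],key=len)).reshape(-1,2)
hull=hull[(hull[:,0]>2)&(hull[:,0]<509)&(hull[:,1]>2)]
print("trivet",circ(ray(hull,.01,C)),len(hull))
g=(hsv[...,1]<60)&(hsv[...,2]>35)
g[330:]=0
for L,s,ce in comps(g,1500):
    h=cv2.convexHull(max(cv2.findContours(L.astype(np.uint8),0,1)[0],key=len)).reshape(-1,2)
    print(s,ce.round(),circ(ray(h,.05,C)))
plan([(.44,.22,.17,118),(.47,.30,.17,145),(.492,.350,.13,171)])
E
```

```text
trivet (array([0.52382245, 0.17602521]), np.float64(0.06431114832750764)) 49
[  200    25   116   176 11615] [257.  88.] (array([0.52371627, 0.15715401]), np.float64(0.06386939579168922))
[ 385   34   95  105 6684] [430.  85.] (array([0.68109184, 0.17581175]), np.float64(0.04355138297287489))
[ 295  216   62   58 2263] [327. 242.] (array([0.59148886, 0.01625578]), np.float64(0.03542002160408225))
[ 431  292   81   38 2267] [478. 310.] (array([ 0.7684581 , -0.06447616]), np.float64(0.0381246141128051))
now [0.5222 0.0903 0.1916] phi 90.0
dp [0.519, -0.329, 0.087] turn [-0.004, -0.001, -0.934]
dp [0.226, 0.256, 0.0] turn [0.0, 0.0, -0.9]
dp [0.043, 0.214, 0.16] turn [0.0, 0.0, -0.867]
```

View pics/w4.png

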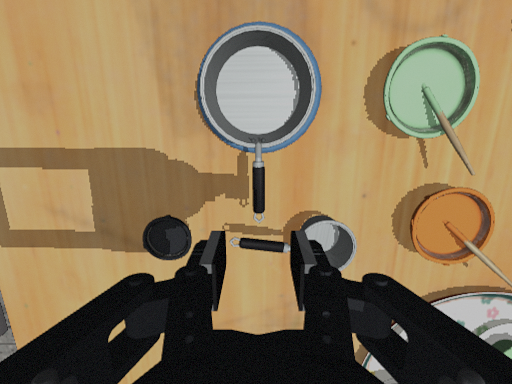

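The wrist view shows pan_1 (258,88) standing inside the blue trivet ring (261,87) with its handle down the image. Pan_3 is beside it at (330,242) and the cup is at (167,237). Now pan_2.

Request:
{"api": "arm_command", "payload": {
  "dp": [
    [0.519, -0.329, 0.087],
    [0.519, -0.329, 0.087],
    [0.519, -0.329, 0.087],
    [0.519, -0.329, 0.087]
  ],
  "turn": [
    [0, 0, -0.934],
    [0, 0, -0.934],
    [0, 0, -0.934],
    [0, 0, -0.934]
  ],
  "jaw": [0.4, 0.4, 0.4, 0.4]
}}

```text
time_s: 9.8
eef_pos: [0.4384, 0.2212, 0.1692]
eef_rot: [-0.002, 0.514, 0.858, -0.001]
wrist_force: [-0.3, -0.4, 0.4]
opening: 0.399
grasp_force: 0.0
```

Request:
{"api": "arm_command", "payload": {
  "dp": [
    [0.226, 0.256, 0],
    [0.226, 0.256, 0],
    [0.226, 0.256, 0],
    [0.226, 0.256, 0]
  ],
  "turn": [
    [0, 0, -0.9],
    [0, 0, -0.9],
    [0, 0, -0.9],
    [0, 0, -0.9]
  ],
  "jaw": [0.4, 0.4, 0.4, 0.4]
}}

```text
time_s: 10.3
eef_pos: [0.4712, 0.2991, 0.1702]
eef_rot: [-0.001, 0.302, 0.953, -0.001]
wrist_force: [0.4, -0.5, 0.2]
opening: 0.397
grasp_force: 0.0
```

Request:
{"api": "arm_command", "payload": {
  "dp": [
    [0.043, 0.214, 0.16],
    [0.043, 0.214, 0.16],
    [0.043, 0.214, 0.16],
    [0.043, 0.214, 0.16],
    [0.043, 0.214, 0.16]
  ],
  "turn": [
    [0, 0, -0.867],
    [0, 0, -0.867],
    [0, 0, -0.867],
    [0, 0, -0.867],
    [0, 0, -0.867]
  ],
  "jaw": [0.4, 0.4, 0.4, 0.4, 0.4]
}}

```text
time_s: 10.92
eef_pos: [0.4931, 0.3493, 0.1313]
eef_rot: [0.0, 0.08, 0.997, -0.0]
wrist_force: [-0.3, -0.6, 0.6]
opening: 0.404
grasp_force: 0.0
```

```bash
cat > look.py <<'E'
from h import *
import sys
for _ in range(3): camera("wrist")
C=cam("wrist");p,r=pose();im=camera("wrist");cv2.imwrite(sys.argv[1],im);print(p.round(4),get_obs()["q"].round(2))
V=im.max(2);m=V<60
for c,s,ce in comps(m,250):
    ys,xs=np.nonzero(c);P=ray(np.c_[xs,ys],.052,C);w,v=np.linalg.eigh(np.cov(P.T))
    print(s,P.mean(0).round(4),"tool",r.inv().apply(np.r_[P.mean(0)-p[:2],0])[:2].round(4),"ext",np.sqrt(12*w).round(3),np.degrees(np.arctan2(v[1,1],v[0,1])).round(1))
print("expected grasp px",proj([p[0],p[1],.049],C).round(0))
E
python3 look.py pics/w5.png
```

```text
[0.4929 0.3497 0.1316] [ 0.42  0.35  1.61 -0.    1.18 -0.99]
[    0     0   512   384 42380] [0.6149 0.3379] tool [-0.1223  0.0077] ext [0.177 0.431] 87.0
[249 169  16  58 817] [0.4914 0.3485] tool [ 0.0014 -0.0015] ext [0.011 0.047] 172.3
[  58  199   76   71 1207] [0.4936 0.2269] tool [-0.02   -0.1212] ext [0.021 0.064] -150.6
[495 205  17  26 329] [0.5387 0.5427] tool [-0.0147  0.1978] ext [0.012 0.02 ] -162.6
[488 281  24  34 500] [0.6118 0.5455] tool [-0.0864  0.2122] ext [0.016 0.029] -155.5
expected grasp px [[259. 198.]]
```

View pics/w5.png

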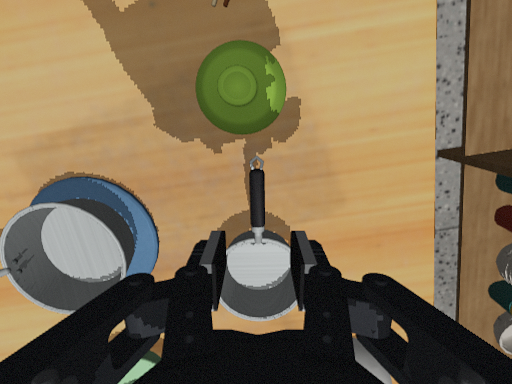

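The grip runs from (257,169) to (257,227), well between the fingers, and the dropper (240,87) is clear. Descend and grip.

Request:
{"api": "arm_command", "payload": {
  "dp": [
    [0, -0.006, 0.15],
    [0, -0.006, 0.28],
    [0, -0.006, 0.36],
    [0, -0.006, 0.394],
    [0, -0.006, 0.394]
  ],
  "turn": [
    [0, 0, -0.043],
    [0, 0, -0.043],
    [0, 0, -0.043],
    [0, 0, -0.043],
    [0, 0, -0.043]
  ],
  "jaw": [0.4, 0.4, 0.4, 0.4, 0.3]
}}

```text
time_s: 11.75
eef_pos: [0.4927, 0.3486, 0.0329]
eef_rot: [-0.0, 0.067, 0.998, -0.0]
wrist_force: [0.2, -0.7, 0.8]
opening: 0.3
grasp_force: 0.0
```

Request:
{"api": "arm_command", "payload": {
  "dp": [
    [0, 0, 0],
    [0, 0, 0],
    [0, 0, 0],
    [0, 0, 0],
    [0, 0, 0]
  ],
  "turn": [
    [0, 0, 0],
    [0, 0, 0],
    [0, 0, 0],
    [0, 0, 0],
    [0, 0, 0]
  ],
  "jaw": [0.2, 0.12, 0, 0, 0]
}}

```text
time_s: 12.38
eef_pos: [0.493, 0.349, 0.0337]
eef_rot: [0.001, 0.067, 0.998, 0.0]
wrist_force: [-1.9, -0.4, 6.1]
opening: 0.126
grasp_force: 58.9
```

Request:
{"api": "arm_command", "payload": {
  "dp": [
    [0, 0, -0.04],
    [0, 0, -0.15],
    [0, 0, -0.28],
    [0, 0, -0.4],
    [0, 0, -0.4]
  ],
  "turn": [
    [0, 0, 0],
    [0, 0, 0],
    [0, 0, 0],
    [0, 0, 0],
    [0, 0, 0]
  ],
  "jaw": [0, 0, 0, 0, 0]
}}

```text
time_s: 13.0
eef_pos: [0.4942, 0.3492, 0.1357]
eef_rot: [0.002, 0.067, 0.998, 0.001]
wrist_force: [-0.4, 0.5, -1.4]
opening: 0.123
grasp_force: 58.5
```

```bash
python3 - <<'E'
from h import *
for _ in range(3): camera("top")
p,r=pose();print(p.round(4));im=camera("top");cv2.imwrite("pics/t6.png",im);cv2.imwrite("pics/s6.png",camera("side"))
plan([(.47,.29,.14,161),(.452,.217,.115,150)])
E
```

```text
[0.4915 0.348  0.1314]
now [0.4914 0.348  0.131 ] phi 172.3
dp [0.054, -0.241, -0.036] turn [-0.004, -0.005, 0.377]
dp [-0.027, -0.3, 0.1] turn [0.0, 0.0, 0.367]
```

View pics/s6.png

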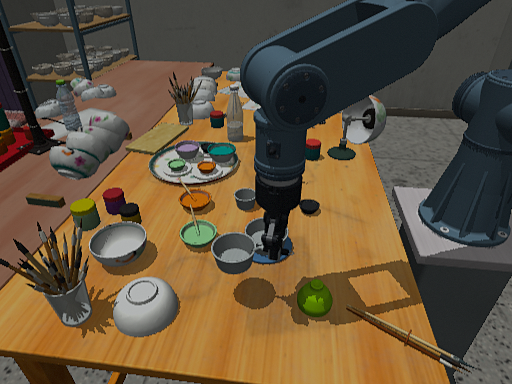

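Pan_2 hangs level in the gripper (233,243). I'll carry it over pan_1.

Request:
{"api": "arm_command", "payload": {
  "dp": [
    [0.01, -0.04, -0.01],
    [0.02, -0.1, -0.03],
    [0.03, -0.17, -0.036],
    [0.05, -0.22, -0.036],
    [0.054, -0.241, -0.036]
  ],
  "turn": [
    [0, 0, 0.05],
    [0, 0, 0.15],
    [0, 0, 0.25],
    [0, 0, 0.35],
    [0, 0, 0.377]
  ],
  "jaw": [0, 0, 0, 0, 0]
}}

```text
time_s: 13.88
eef_pos: [0.4705, 0.2896, 0.1419]
eef_rot: [-0.0, 0.166, 0.986, -0.0]
wrist_force: [-0.2, -0.7, -1.2]
opening: 0.122
grasp_force: 58.5
```

Request:
{"api": "arm_command", "payload": {
  "dp": [
    [-0.003, -0.05, 0],
    [-0.01, -0.12, 0.02],
    [-0.02, -0.21, 0.06],
    [-0.03, -0.28, 0.09],
    [-0.032, -0.301, 0.1]
  ],
  "turn": [
    [0, 0, 0.05],
    [0, 0, 0.15],
    [0, 0, 0.25],
    [0, 0, 0.34],
    [0, 0, 0.367]
  ],
  "jaw": [0, 0, 0, 0, 0]
}}

```text
time_s: 14.5
eef_pos: [0.4535, 0.2156, 0.1161]
eef_rot: [-0.001, 0.26, 0.966, -0.0]
wrist_force: [-0.8, 0.4, -1.1]
opening: 0.125
grasp_force: 58.6
```

```bash
python3 - <<'E'
from h import *
for _ in range(3): camera("side")
p,r=pose();print(p.round(4))
for n in("top","side"):
    im=camera(n);C=cam(n);u=proj([.523,.176,.05],C)[0].astype(int);print(n,u)
    v=proj([.523,.176,.04+p[2]-.033],C)[0];print("expected held rim",v.round(1))
    cv2.imwrite(f"pics/{n[0]}7.png",cv2.resize(im[max(u[1]-50,0):u[1]+50,u[0]-65:u[0]+65],None,fx=3,fy=3,interpolation=2))
a,b=cv2.imread("pics/t7.png"),cv2.imread("pics/s7.png");cv2.imwrite("pics/ts7.png",np.hstack([a,b]))
plan([(.4533,.2163,.07,150),(.4533,.2163,.0475,150)])
E
```

```text
[0.4544 0.2168 0.1169]
top [208 205]
expected held rim [206.4 201.7]
side [265 230]
expected held rim [266.7 205.3]
now [0.4546 0.2173 0.1172] phi 150.0
dp [0.003, -0.006, 0.189] turn [0.002, 0.001, 0.0]
dp [0.0, 0.0, 0.09] turn [0.0, 0.0, 0.0]
```

View pics/ts7.png

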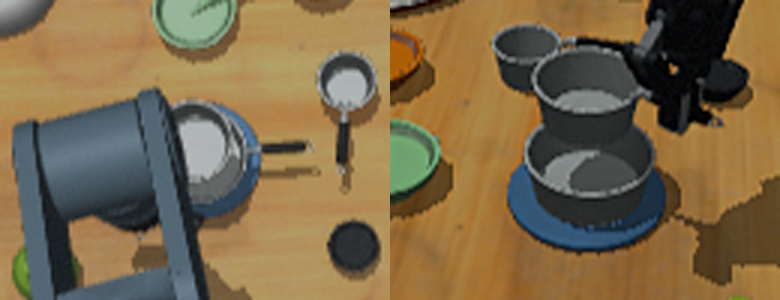

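The held pan_2 rim centre is at about (266,206) in the side view, against an expected (267,205), so it is aligned over pan_1. Lower it.

Request:
{"api": "arm_command", "payload": {
  "dp": [
    [0.003, -0.006, 0.05],
    [0.003, -0.006, 0.13],
    [0.003, -0.006, 0.2],
    [0.003, -0.006, 0.25],
    [0.003, -0.006, 0.279]
  ],
  "turn": [
    [0, 0, 0],
    [0, 0, 0],
    [0, 0, 0],
    [0, 0, 0],
    [0, 0, 0]
  ],
  "jaw": [0, 0, 0, 0, 0]
}}

```text
time_s: 15.38
eef_pos: [0.452, 0.2163, 0.0465]
eef_rot: [-0.001, 0.259, 0.966, -0.0]
wrist_force: [-11.3, 2.6, 20.1]
opening: 0.127
grasp_force: 61.2
```

Request:
{"api": "arm_command", "payload": {
  "dp": [
    [0, 0, 0],
    [0, 0, 0]
  ],
  "turn": [
    [0, 0, 0],
    [0, 0, 0]
  ],
  "jaw": [0, 0]
}}

```text
time_s: 15.62
eef_pos: [0.453, 0.2161, 0.0474]
eef_rot: [0.0, 0.259, 0.966, 0.0]
wrist_force: [-2.2, -0.6, 3.6]
opening: 0.121
grasp_force: 59.5
```

It is seated at the expected height. Release, rise, and move on toward pan_3.

Request:
{"api": "arm_command", "payload": {
  "dp": [
    [0, 0, 0],
    [0, 0, 0],
    [0, 0, 0],
    [0, 0, 0]
  ],
  "turn": [
    [0, 0, 0],
    [0, 0, 0],
    [0, 0, 0],
    [0, 0, 0]
  ],
  "jaw": [0.2, 0.35, 0.35, 0.35]
}}

```text
time_s: 16.12
eef_pos: [0.4527, 0.2159, 0.047]
eef_rot: [0.0, 0.259, 0.966, 0.0]
wrist_force: [-0.5, -0.0, 0.1]
opening: 0.352
grasp_force: 0.0
```

Request:
{"api": "arm_command", "payload": {
  "dp": [
    [0, 0, -0.1],
    [0, 0, -0.3],
    [0, 0, -0.45],
    [0, 0, -0.5],
    [0, 0, -0.5]
  ],
  "turn": [
    [0, 0, 0],
    [0, 0, 0],
    [0, 0, 0],
    [0, 0, 0],
    [0, 0, 0]
  ],
  "jaw": [0.35, 0.35, 0.35, 0.35, 0.35]
}}

```text
time_s: 16.75
eef_pos: [0.4529, 0.216, 0.1722]
eef_rot: [0.001, 0.259, 0.966, 0.0]
wrist_force: [-0.0, -0.8, -0.9]
opening: 0.35
grasp_force: 0.0
```

```bash
python3 -c "
from h import *
plan([(.519,.0196,.13,174)])"
```

```text
now [0.4529 0.216  0.1722] phi 150.0
dp [-0.622, -0.548, 0.169] turn [0.001, 0.002, -0.801]
```

Request:
{"api": "arm_command", "payload": {
  "dp": [
    [-0.622, -0.548, 0.1],
    [-0.622, -0.548, 0.1],
    [-0.622, -0.548, 0.1],
    [-0.622, -0.548, 0.169],
    [-0.622, -0.548, 0.169]
  ],
  "turn": [
    [0, 0, -0.8],
    [0, 0, -0.8],
    [0, 0, -0.8],
    [0, 0, -0.8],
    [0, 0, -0.8]
  ],
  "jaw": [0.35, 0.35, 0.35, 0.35, 0.35]
}}

```text
time_s: 17.38
eef_pos: [0.5168, 0.0176, 0.126]
eef_rot: [-0.003, 0.055, 0.999, 0.0]
wrist_force: [0.4, 0.5, -0.1]
opening: 0.354
grasp_force: 0.0
```

```bash
python3 look.py pics/w8.png; python3 -c "
from h import *
cv2.imwrite('pics/t8.png',camera('top')[150:270,130:330]);cv2.imwrite('pics/s8.png',camera('side')[170:290,170:370])
w=cv2.imread('pics/w8.png');a=cv2.resize(np.hstack([cv2.imread('pics/t8.png'),cv2.imread('pics/s8.png')]),None,fx=2,fy=2)
w=cv2.resize(w,(400,300));o=np.zeros((540,800,3),np.uint8);o[:240]=a;o[240:,:400]=w;cv2.imwrite('pics/m8.png',o)"
```

```text
[0.5178 0.0203 0.1287] [-0.19  0.18  1.84  0.    1.13 -1.66]
[ 201   29   72   77 4281] [0.42   0.0144] tool [ 0.0967 -0.0161] ext [0.042 0.043] -164.8
[  26  124   20   65 1165] [ 0.4649 -0.1423] tool [ 0.0356 -0.1671] ext [0.014 0.047] 160.6
[380 125  51  69 712] [0.4944 0.1256] tool [0.0343 0.1023] ext [0.012 0.051] 148.5
[394 138  46  69 536] [0.5018 0.136 ] tool [0.0281 0.1134] ext [0.012 0.051] 153.1
[251 181  15  58 809] [0.5251 0.0187] tool [-0.0074 -0.0008] ext [0.011 0.047] 173.2
[310 192  65  20 914] [0.5254 0.0851] tool [-0.0008  0.0653] ext [0.012 0.049] 90.4
[ 40 194  46  38 601] [ 0.5088 -0.128 ] tool [-0.0066 -0.1484] ext [0.018 0.027] -145.8
[    0   231   512   153 40038] [0.6449 0.005 ] tool [-0.128  -0.0019] ext [0.126 0.409] 84.1
expected grasp px [[259. 200.]]
```

View pics/m8.png

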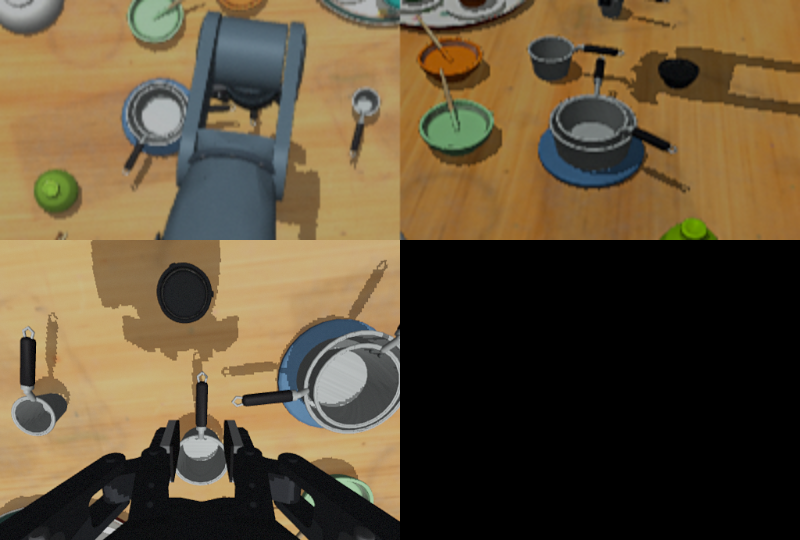

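The composite shows pan_2 seated level inside pan_1, with handles well apart. Pan_3's grip is between the fingers, 7 mm in from the TCP, which is the outer grasp I intended. Pan_1's handle tip is near, so I'll narrow the jaw before descending.

Request:
{"api": "arm_command", "payload": {
  "dp": [
    [0, -0.004, 0.05],
    [0, -0.004, 0.15],
    [0, -0.004, 0.27],
    [0, -0.004, 0.35],
    [0, -0.004, 0.383]
  ],
  "turn": [
    [0, 0, 0.027],
    [0, 0, 0.027],
    [0, 0, 0.027],
    [0, 0, 0.027],
    [0, 0, 0.027]
  ],
  "jaw": [0.28, 0.28, 0.28, 0.28, 0.28]
}}

```text
time_s: 18.3
eef_pos: [0.5174, 0.0191, 0.0323]
eef_rot: [-0.001, 0.059, 0.998, 0.0]
wrist_force: [-1.0, -0.5, -0.6]
opening: 0.281
grasp_force: 0.0
```

Request:
{"api": "arm_command", "payload": {
  "dp": [
    [0, 0, 0],
    [0, 0, 0],
    [0, 0, 0],
    [0, 0, 0],
    [0, 0, 0]
  ],
  "turn": [
    [0, 0, 0],
    [0, 0, 0],
    [0, 0, 0],
    [0, 0, 0],
    [0, 0, 0]
  ],
  "jaw": [0.2, 0.12, 0, 0, 0]
}}

```text
time_s: 18.92
eef_pos: [0.519, 0.0184, 0.0344]
eef_rot: [0.0, 0.06, 0.998, -0.0]
wrist_force: [-0.4, -0.1, 0.4]
opening: 0.127
grasp_force: 58.7
```

Request:
{"api": "arm_command", "payload": {
  "dp": [
    [0, 0, -0.04],
    [0, 0, -0.15],
    [0, 0, -0.3],
    [0, 0, -0.45],
    [0, 0, -0.48]
  ],
  "turn": [
    [0, 0, 0],
    [0, 0, 0],
    [0, 0, 0],
    [0, 0, 0],
    [0, 0, 0]
  ],
  "jaw": [0, 0, 0, 0, 0]
}}

```text
time_s: 19.55
eef_pos: [0.5207, 0.0182, 0.1574]
eef_rot: [0.003, 0.06, 0.998, -0.0]
wrist_force: [-0.6, -0.8, -0.4]
opening: 0.122
grasp_force: 58.6
```

```bash
python3 - <<'E'
from h import *
for _ in range(4): camera("top")
print(pose()[0].round(4))
d=.0794
plan([(.47,.10,.16,145),(.46,.18,.16,118),(.523,.176+d,.13,90),(.523,.176+d,.0515,90)])
E
```

```text
[0.5177 0.0187 0.1528]
now [0.5177 0.0187 0.1528] phi 173.2
dp [0.228, 0.3, -0.028] turn [-0.001, -0.004, 0.939]
dp [0.216, 0.239, 0.0] turn [0.0, 0.0, 0.9]
dp [0.148, 0.364, 0.12] turn [0.0, 0.0, 0.933]
dp [0.0, 0.0, 0.314] turn [0.0, 0.0, 0.0]
```

Request:
{"api": "arm_command", "payload": {
  "dp": [
    [0.03, 0.04, -0.01],
    [0.08, 0.1, -0.028],
    [0.14, 0.19, -0.028],
    [0.2, 0.27, -0.028],
    [0.228, 0.3, -0.028]
  ],
  "turn": [
    [0, 0, 0.13],
    [0, 0, 0.35],
    [0, 0, 0.6],
    [0, 0, 0.85],
    [0, 0, 0.939]
  ],
  "jaw": [0, 0, 0, 0, 0]
}}

```text
time_s: 20.38
eef_pos: [0.469, 0.1009, 0.159]
eef_rot: [-0.002, 0.301, 0.954, -0.0]
wrist_force: [-0.5, -0.7, -1.8]
opening: 0.121
grasp_force: 58.6
```

Request:
{"api": "arm_command", "payload": {
  "dp": [
    [0.03, 0.03, 0],
    [0.08, 0.08, 0],
    [0.14, 0.15, 0],
    [0.19, 0.21, 0],
    [0.216, 0.239, 0]
  ],
  "turn": [
    [0, 0, 0.13],
    [0, 0, 0.35],
    [0, 0, 0.6],
    [0, 0, 0.82],
    [0, 0, 0.9]
  ],
  "jaw": [0, 0, 0, 0, 0]
}}

```text
time_s: 21.0
eef_pos: [0.4596, 0.1804, 0.159]
eef_rot: [-0.001, 0.516, 0.857, -0.001]
wrist_force: [-1.3, -0.5, -1.0]
opening: 0.127
grasp_force: 58.6
```

Request:
{"api": "arm_command", "payload": {
  "dp": [
    [0.02, 0.04, 0],
    [0.05, 0.13, 0.03],
    [0.09, 0.23, 0.07],
    [0.13, 0.33, 0.11],
    [0.148, 0.364, 0.12]
  ],
  "turn": [
    [0, 0, 0.13],
    [0, 0, 0.35],
    [0, 0, 0.6],
    [0, 0, 0.85],
    [0, 0, 0.933]
  ],
  "jaw": [0, 0, 0, 0, 0]
}}

```text
time_s: 21.62
eef_pos: [0.5231, 0.2556, 0.1279]
eef_rot: [-0.001, 0.708, 0.706, -0.002]
wrist_force: [-0.4, -0.5, -0.4]
opening: 0.125
grasp_force: 58.6
```

```bash
cat > chk.py <<'E'
from h import *
import sys
d,z0,nz,phi,tag=float(sys.argv[1]),.033,float(sys.argv[2]),float(sys.argv[3]),sys.argv[4]
for _ in range(3): camera("side")
p,r=pose();print(p.round(4));q=p-d*r.as_matrix()[:,0];print("held pan centre",q[:2].round(4))
ims=[]
for n in("top","side"):
    im=camera(n);C=cam(n);u=proj([.523,.176,.05],C)[0].astype(int)
    a,b=max(u[1]-50,0),u[0]-65
    print(n,"held rim expected crop px",(3*(proj([q[0],q[1],.04+p[2]-z0],C)[0]-[b,a])+[390*(n=="side"),0]).round(0))
    ims.append(cv2.resize(im[a:u[1]+50,b:b+130],None,fx=3,fy=3,interpolation=2))
cv2.imwrite(f"pics/{tag}.png",np.hstack(ims))
t=np.array([.523,.176])+d*rot(phi).as_matrix()[:2,0]
plan([(*t,nz,phi)])
E
python3 chk.py .0794 .0515 90 c9
```

```text
[0.5228 0.2549 0.1289]
held pan centre [0.523  0.1755]
top held rim expected crop px [189. 138.]
side held rim expected crop px [591.  63.]
now [0.5232 0.2546 0.13  ] phi 90.1
dp [0.003, 0.0, 0.314] turn [-0.004, 0.001, 0.002]
```

View pics/c9.png

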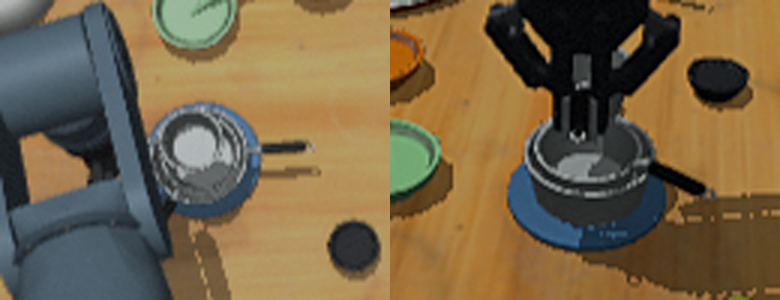

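In the top crop the held pan_3 rim is at (190,138), against an expected (189,138). Lower it.

Request:
{"api": "arm_command", "payload": {
  "dp": [
    [0.003, 0, 0.05],
    [0.003, 0, 0.14],
    [0.003, 0, 0.22],
    [0.003, 0, 0.28],
    [0.003, 0, 0.305]
  ],
  "turn": [
    [0, 0, 0],
    [0, 0, 0],
    [0, 0, 0],
    [0, 0, 0],
    [0, 0, 0]
  ],
  "jaw": [0, 0, 0, 0, 0]
}}

```text
time_s: 22.5
eef_pos: [0.5233, 0.2555, 0.0534]
eef_rot: [-0.0, 0.707, 0.707, -0.001]
wrist_force: [0.3, -0.1, -1.4]
opening: 0.124
grasp_force: 58.5
```

Request:
{"api": "arm_command", "payload": {
  "dp": [
    [0, 0, 0.008],
    [0, 0, 0.008],
    [0, 0, 0.008]
  ],
  "turn": [
    [0, 0, 0],
    [0, 0, 0],
    [0, 0, 0]
  ],
  "jaw": [0, 0, 0]
}}

```text
time_s: 22.88
eef_pos: [0.5246, 0.256, 0.0535]
eef_rot: [0.0, 0.707, 0.707, 0.001]
wrist_force: [0.3, -0.6, -0.3]
opening: 0.121
grasp_force: 58.6
```

Request:
{"api": "arm_command", "payload": {
  "dp": [
    [0, -0.002, 0.006],
    [0, -0.002, 0.008],
    [0, -0.002, 0.008]
  ],
  "turn": [
    [0, 0, 0],
    [0, 0, 0],
    [0, 0, 0]
  ],
  "jaw": [0, 0, 0]
}}

```text
time_s: 23.25
eef_pos: [0.5243, 0.2564, 0.0518]
eef_rot: [0.0, 0.707, 0.707, 0.001]
wrist_force: [-0.7, 1.2, 5.2]
opening: 0.125
grasp_force: 59.4
```

Contact is at the expected height (.051 to .052). Release and rise.

Request:
{"api": "arm_command", "payload": {
  "dp": [
    [0, 0, 0],
    [0, 0, 0],
    [0, 0, 0],
    [0, 0, 0]
  ],
  "turn": [
    [0, 0, 0],
    [0, 0, 0],
    [0, 0, 0],
    [0, 0, 0]
  ],
  "jaw": [0.2, 0.3, 0.3, 0.3]
}}

```text
time_s: 23.75
eef_pos: [0.5234, 0.2557, 0.0506]
eef_rot: [-0.0, 0.707, 0.707, -0.0]
wrist_force: [-0.1, 0.0, -0.7]
opening: 0.297
grasp_force: 0.0
```

Request:
{"api": "arm_command", "payload": {
  "dp": [
    [0, 0, -0.1],
    [0, 0, -0.3],
    [0, 0, -0.45],
    [0, 0, -0.5],
    [0, 0, -0.5]
  ],
  "turn": [
    [0, 0, 0],
    [0, 0, 0],
    [0, 0, 0],
    [0, 0, 0],
    [0, 0, 0]
  ],
  "jaw": [0.3, 0.3, 0.3, 0.3, 0.3]
}}

```text
time_s: 24.38
eef_pos: [0.5238, 0.2558, 0.176]
eef_rot: [0.0, 0.707, 0.707, 0.0]
wrist_force: [-0.2, 0.5, -0.9]
opening: 0.301
grasp_force: 0.0
```

```bash
python3 -c "
from h import *
g=np.array([.465,-.1435])+.009*np.array([np.cos(np.radians(160.5)),np.sin(np.radians(160.5))]);print(g)
plan([(.46,.12,.17,115),(.45,-.06,.16,140),(*g,.13,160.5)])"
```

```text
[ 0.45651623 -0.14049574]
now [0.5238 0.2558 0.176 ] phi 90.0
dp [-0.543, -0.255, 0.024] turn [0.002, -0.0, -0.833]
dp [-0.636, -0.341, 0.04] turn [0.0, 0.0, -0.833]
dp [-0.227, -0.23, 0.12] turn [0.0, 0.0, -0.683]
```

Request:
{"api": "arm_command", "payload": {
  "dp": [
    [-0.543, -0.255, 0.024],
    [-0.543, -0.255, 0.024],
    [-0.543, -0.255, 0.024],
    [-0.543, -0.255, 0.024]
  ],
  "turn": [
    [0, 0, -0.833],
    [0, 0, -0.833],
    [0, 0, -0.833],
    [0, 0, -0.833]
  ],
  "jaw": [0.3, 0.3, 0.3, 0.3]
}}

```text
time_s: 24.88
eef_pos: [0.4578, 0.1186, 0.1676]
eef_rot: [-0.002, 0.538, 0.843, -0.001]
wrist_force: [0.3, -0.7, 0.7]
opening: 0.297
grasp_force: 0.0
```

Request:
{"api": "arm_command", "payload": {
  "dp": [
    [-0.636, -0.341, 0.04],
    [-0.636, -0.341, 0.04],
    [-0.636, -0.341, 0.04],
    [-0.636, -0.341, 0.04]
  ],
  "turn": [
    [0, 0, -0.833],
    [0, 0, -0.833],
    [0, 0, -0.833],
    [0, 0, -0.833]
  ],
  "jaw": [0.3, 0.3, 0.3, 0.3]
}}

```text
time_s: 25.38
eef_pos: [0.4495, -0.0623, 0.1586]
eef_rot: [-0.001, 0.344, 0.939, -0.0]
wrist_force: [0.6, 0.5, -0.3]
opening: 0.304
grasp_force: 0.0
```

Request:
{"api": "arm_command", "payload": {
  "dp": [
    [-0.227, -0.23, 0.12],
    [-0.227, -0.23, 0.12],
    [-0.227, -0.23, 0.12],
    [-0.227, -0.23, 0.12],
    [-0.227, -0.23, 0.12]
  ],
  "turn": [
    [0, 0, -0.683],
    [0, 0, -0.683],
    [0, 0, -0.683],
    [0, 0, -0.683],
    [0, 0, -0.683]
  ],
  "jaw": [0.3, 0.3, 0.3, 0.3, 0.3]
}}

```text
time_s: 26.0
eef_pos: [0.4565, -0.1392, 0.1299]
eef_rot: [0.0, 0.17, 0.986, 0.0]
wrist_force: [-0.5, -0.3, 0.0]
opening: 0.304
grasp_force: 0.0
```

```bash
python3 look.py pics/w10.png; python3 -c "
from h import *
T=camera('top')[165:245,150:270];S=camera('side')[190:270,205:325];cv2.imwrite('pics/m10.png',np.hstack([cv2.resize(a,None,fx=3.3,fy=3.3,interpolation=2) for a in (T,S)]))"
```

```text
[ 0.4565 -0.1398  0.1301] [-0.55  0.08  1.94  0.    1.12 -1.78]
[ 385   46   75   74 4053] [ 0.4129 -0.0034] tool [0.0867 0.1141] ext [0.042 0.043] 71.0
[  0  65  21  83 400] [ 0.3305 -0.2833] tool [ 0.0708 -0.1773] ext [0.013 0.056] 150.2
[  16  168   76   69 2087] [ 0.4011 -0.2806] tool [ 0.0053 -0.1512] ext [0.034 0.047] -170.2
[249 182  15  57 803] [ 0.464  -0.1446] tool [-0.0086 -0.002 ] ext [0.011 0.047] 161.3
[    0   230   512   154 41142] [ 0.5776 -0.1843] tool [-0.129  -0.0015] ext [0.131 0.404] 70.7
expected grasp px [[259. 199.]]
```

View pics/m10.png

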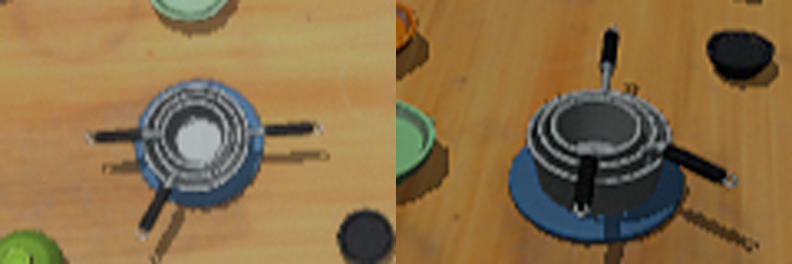

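The three pans nest concentrically and level, with handles at −90°, 150° and 90°. Pan_4's grip lines up with the gripper (px 249 to 264, 182 to 239). Grip it.

Request:
{"api": "arm_command", "payload": {
  "dp": [
    [0, -0.008, 0.1],
    [0, -0.008, 0.22],
    [0, -0.008, 0.32],
    [0, -0.008, 0.388],
    [0, -0.008, 0.388]
  ],
  "turn": [
    [0, 0, -0.027],
    [0, 0, -0.027],
    [0, 0, -0.027],
    [0, 0, -0.027],
    [0, 0, -0.027]
  ],
  "jaw": [0.3, 0.3, 0.3, 0.3, 0.3]
}}

```text
time_s: 26.92
eef_pos: [0.4545, -0.1418, 0.0317]
eef_rot: [-0.001, 0.163, 0.987, 0.001]
wrist_force: [0.4, -0.6, 0.2]
opening: 0.303
grasp_force: 0.0
```

Request:
{"api": "arm_command", "payload": {
  "dp": [
    [0, 0, 0],
    [0, 0, 0],
    [0, 0, 0],
    [0, 0, 0],
    [0, 0, 0]
  ],
  "turn": [
    [0, 0, 0],
    [0, 0, 0],
    [0, 0, 0],
    [0, 0, 0],
    [0, 0, 0]
  ],
  "jaw": [0.2, 0.12, 0, 0, 0]
}}

```text
time_s: 27.55
eef_pos: [0.4559, -0.1428, 0.0332]
eef_rot: [0.0, 0.163, 0.987, -0.0]
wrist_force: [-1.0, -0.8, 3.9]
opening: 0.123
grasp_force: 58.9
```

Request:
{"api": "arm_command", "payload": {
  "dp": [
    [0, 0, -0.04],
    [0, 0, -0.15],
    [0, 0, -0.3],
    [0, 0, -0.45],
    [0, 0, -0.48]
  ],
  "turn": [
    [0, 0, 0],
    [0, 0, 0],
    [0, 0, 0],
    [0, 0, 0],
    [0, 0, 0]
  ],
  "jaw": [0, 0, 0, 0, 0]
}}

```text
time_s: 28.18
eef_pos: [0.457, -0.1432, 0.1557]
eef_rot: [0.002, 0.162, 0.987, -0.001]
wrist_force: [-0.0, -0.9, -0.3]
opening: 0.123
grasp_force: 58.5
```

```bash
python3 -c "
from h import *
for _ in range(4): camera('top')
plan([(.455,.03,.16,186),(.4624,.141,.13,210)])"
```

```text
now [ 0.4547 -0.1419  0.1516] phi 161.3
dp [0.22, 0.652, -0.033] turn [0.002, -0.004, -0.824]
dp [-0.076, 0.438, 0.12] turn [0.0, 0.0, -0.8]
```

Request:
{"api": "arm_command", "payload": {
  "dp": [
    [0.03, 0.08, -0.01],
    [0.08, 0.24, -0.02],
    [0.14, 0.42, -0.033],
    [0.2, 0.59, -0.033],
    [0.22, 0.652, -0.033]
  ],
  "turn": [
    [0, 0, -0.12],
    [0, 0, -0.3],
    [0, 0, -0.52],
    [0, 0, -0.75],
    [0, 0, -0.824]
  ],
  "jaw": [0, 0, 0, 0, 0]
}}

```text
time_s: 29.0
eef_pos: [0.4543, 0.0317, 0.1594]
eef_rot: [-0.002, -0.054, 0.999, 0.001]
wrist_force: [0.2, -0.1, 0.0]
opening: 0.122
grasp_force: 58.6
```

Request:
{"api": "arm_command", "payload": {
  "dp": [
    [-0.01, 0.06, 0],
    [-0.03, 0.16, 0.03],
    [-0.05, 0.28, 0.08],
    [-0.07, 0.4, 0.11],
    [-0.076, 0.438, 0.12]
  ],
  "turn": [
    [0, 0, -0.12],
    [0, 0, -0.3],
    [0, 0, -0.52],
    [0, 0, -0.73],
    [0, 0, -0.8]
  ],
  "jaw": [0, 0, 0, 0, 0]
}}

```text
time_s: 29.62
eef_pos: [0.4629, 0.141, 0.13]
eef_rot: [-0.001, -0.26, 0.966, 0.0]
wrist_force: [0.0, -1.4, -0.3]
opening: 0.125
grasp_force: 58.6
```

```bash
python3 chk.py .0706 .055 210 c11
```

```text
[0.4632 0.1399 0.1308]
held pan centre [0.5244 0.1752]
top held rim expected crop px [190. 136.]
side held rim expected crop px [589.  60.]
now [0.4635 0.1395 0.1312] phi -150.1
dp [0.003, 0.008, 0.305] turn [-0.001, 0.0, -0.003]
```

View pics/c11.png

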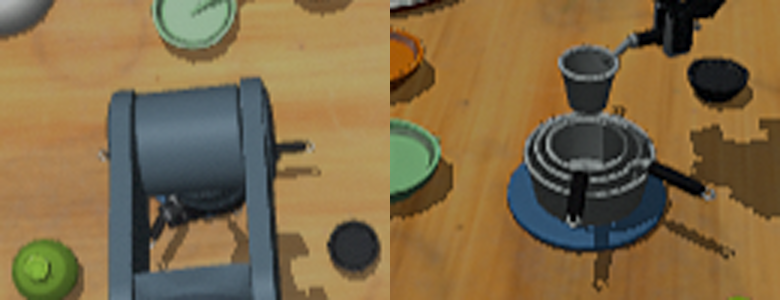

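In the side crop the held pan_4 rim is at (588,62), against an expected (589,60). Lower it.

Request:
{"api": "arm_command", "payload": {
  "dp": [
    [0.003, 0.005, 0.05],
    [0.003, 0.006, 0.14],
    [0.003, 0.006, 0.22],
    [0.003, 0.006, 0.27],
    [0.003, 0.006, 0.3]
  ],
  "turn": [
    [0, 0, 0],
    [0, 0, 0],
    [0, 0, 0],
    [0, 0, 0],
    [0, 0, 0]
  ],
  "jaw": [0, 0, 0, 0, 0]
}}

```text
time_s: 30.5
eef_pos: [0.4614, 0.141, 0.0552]
eef_rot: [-0.001, -0.259, 0.966, 0.0]
wrist_force: [-4.3, -2.1, 7.4]
opening: 0.124
grasp_force: 59.6
```

Request:
{"api": "arm_command", "payload": {
  "dp": [
    [0, 0, 0.004],
    [0, 0, 0.004],
    [0, 0, 0.004]
  ],
  "turn": [
    [0, 0, 0],
    [0, 0, 0],
    [0, 0, 0]
  ],
  "jaw": [0, 0, 0]
}}

```text
time_s: 30.88
eef_pos: [0.4623, 0.1413, 0.0556]
eef_rot: [0.001, -0.259, 0.966, -0.0]
wrist_force: [-1.7, -1.5, 3.0]
opening: 0.128
grasp_force: 59.1
```

Contact is at the expected height. Release, rise and back away.

Request:
{"api": "arm_command", "payload": {
  "dp": [
    [0, 0, 0],
    [0, 0, 0],
    [0, 0, 0],
    [0, 0, 0]
  ],
  "turn": [
    [0, 0, 0],
    [0, 0, 0],
    [0, 0, 0],
    [0, 0, 0]
  ],
  "jaw": [0.2, 0.28, 0.28, 0.28]
}}

```text
time_s: 31.38
eef_pos: [0.4618, 0.1414, 0.055]
eef_rot: [-0.0, -0.259, 0.966, 0.0]
wrist_force: [1.1, -0.2, 0.1]
opening: 0.282
grasp_force: 0.0
```

Request:
{"api": "arm_command", "payload": {
  "dp": [
    [0, 0, -0.1],
    [0, 0, -0.3],
    [0, 0, -0.45],
    [0, 0, -0.5],
    [0, 0, -0.5]
  ],
  "turn": [
    [0, 0, 0],
    [0, 0, 0],
    [0, 0, 0],
    [0, 0, 0],
    [0, 0, 0]
  ],
  "jaw": [0.28, 0.28, 0.28, 0.28, 0.28]
}}

```text
time_s: 32.0
eef_pos: [0.462, 0.1414, 0.1802]
eef_rot: [0.001, -0.259, 0.966, -0.0]
wrist_force: [-0.1, -0.1, -0.3]
opening: 0.281
grasp_force: 0.0
```

Request:
{"api": "arm_command", "payload": {
  "dp": [
    [0, -0.9, 0],
    [0, -0.9, 0],
    [0, -0.9, 0],
    [0, -0.9, 0],
    [0, -0.9, 0]
  ],
  "turn": [
    [0, 0, 0],
    [0, 0, 0],
    [0, 0, 0],
    [0, 0, 0],
    [0, 0, 0]
  ],
  "jaw": [0.28, 0.28, 0.28, 0.28, 0.28]
}}

```text
time_s: 32.62
eef_pos: [0.574, -0.0558, 0.1773]
eef_rot: [-0.002, -0.257, 0.966, 0.001]
wrist_force: [-0.4, 0.3, -0.5]
opening: 0.276
grasp_force: 0.0
```

```bash
python3 -c "
from h import *
for _ in range(4): camera('top')
T=camera('top')[165:245,150:270];S=camera('side')[190:270,205:325];cv2.imwrite('pics/m12.png',np.hstack([cv2.resize(a,None,fx=3.3,fy=3.3,interpolation=2) for a in (T,S)]))"
```

```text
(no output)
```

View pics/m12.png

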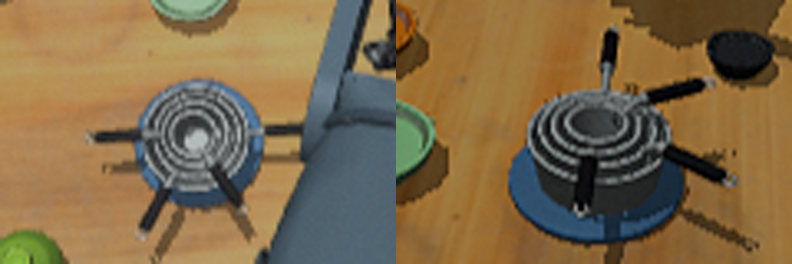

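All four pans are nested concentrically on the trivet with their handles apart, centred at (200,137) in the top crop.

```bash
python3 -c "
from bench import *
print(hand_in())"
```

```text
the job is handed in; nothing more can be done
None
```

The four pans are nested in order of size on the blue trivet and handed in: the last pictures show them level with handles apart, nothing touched the bystanders as far as I could see, it took about 33 s of the 112 s, and `hand_in()` returned no verdict.

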